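# Plug the sander guard's tongue into its interlock switch

## Robot

A 6-joint arm with a two-finger parallel gripper is mounted at the origin on the work surface. World frame = base frame: x ahead of the robot, y to its left, z up, the work surface at z = 0. Lengths are in m, angles in degrees, forces in N, time in s.
With the tool pointing down it reaches from about 0.25 to 0.725 m from the base axis. Payload 9.7 kg.
Tool frame: the origin (TCP) lies midway between the tips of the shut fingers; the grasp point (between the pads) lies 19 mm behind it; y points along the fingers, x is the direction in which the jaws open and shut, and the axes are right-handed (so a half turn about y gives the same grasp; the last joint's range is limited). The gripper opens to 85 mm and grips with 20 to 120 N. Pads are 22 mm wide; open, the fingers measure 114 mm over their backs; the gripper's body (76 mm by 85 mm) begins 54 mm behind the grasp point. The pads swing forward as they close: fully open they stand 13 mm farther back than shut.
Start: joints at [-67.093, 4.979, 10.078, 95.1, 0, 90], TCP at [0.214, -0.507, 0.209] pointing down, gripper open.
Joint ranges: [-179.16, 179.16], [-48.56, 103.87], [-65.8, 70.77], [-126.05, 130.52], [-82.76, 87.17], [-180, 180]. Speed limits (degrees/s): [127.2, 127.2, 147.25, 180, 180, 180].

## Interface

Orientations are given as [roll, pitch, yaw] about the fixed x, y, z axes, in that order (R = Rz(yaw) Ry(pitch) Rx(roll)).
In Python, from workcell import get_obs, camera, job_done gives the robot as it stands.
- The arm moves only by the tool play_rows, never from a script. Its argument "moves" is a list of rows, each a list of 3 entries, a list of its own where there are three numbers: the turn, a rotation vector about the tool's x, y, z in degrees, then the shift along the tool's x, y, z in m, then the opening in per cent of the stroke, from 0 (shut) to 100 (fully open). A call has exactly 5 rows; each row is the pose to reach, as a shift and turn from the pose commanded when the call began, along the tool's axes at that moment; what a row does not reach only later rows make up. A row lasts 1/10 s, in which the tool goes at most 50 mm and 8.59 degrees, less where a joint would pass 70% of its speed; a pose out of reach is approached as far as the arm can. A call with a gripper value outside its range is refused whole. The fingers move at their own pace and stop on an object; "grip_force" is the grip in N (left out, the last holds). Time passes only in rows, so rows that repeat a pose let the fingers close, or fill a call up. It gives the time, the measured TCP pose, the force and the opening at its end, in the units of the state.
- get_obs(): the state, without advancing time (a new reading comes with each control period).
- camera(name): name is "side" or "top"; returns a dict with "img" (480x640x3 uint8, red, green, blue), "fov_y" (degrees; the focal length in pixels is half the picture's height over the tangent of half this angle, whatever the lens; pixels are square), "cx", "cy" (the principal point, pixels), "world_from_camera" (4x4, takes a point from camera to world coordinates). Camera axes: x right, y up, looking along -z (the intrinsics and any distortion apply to the point x, -y, -z); pixel columns grow to the right and rows downward; lengths in m; the calibration is good to about 2 mm. A picture is of the moment at which its call begins. There is no depth.
- job_done(): hands the job in, once; it reports no verdict.
The state is a dict: "time": time; "q": joint angles; "qd": joint speeds; "joint_efforts": joint torques, N m; "ee_pos": TCP position; "tcp_rot": TCP orientation; "wrist_force": force on the tool from outside, world axes, zero at the start; "torque": the same for the moment, N m; "opening": finger opening in m.
Only numpy, scipy, OpenCV 4.12 (cv2) and the standard library are available. Lean on these libraries where they do the work, as an engineer would, in place of code of your own. Each camera call takes 0.05 s, during which the arm holds its last target.

## Task

The bat maker's disc sander will not start until its guard is in place. Lift the yellow guard straight up out of its wooden stand and gently lower its flat steel tongue straight down into the slot of the black interlock switch in front of the sanding disc, square with the slot and held until it is home (do not drop it in), then let go and leave it upright and fully home. Leave the blue guard in its stand and do not knock the wax tin.

Things in the scene. Friction and masses are not known exactly. Their poses are not given: they have to be found in the camera images.
- guard_center (a point): Centre of the loose yellow guard (180 g, 144 mm tall); z up, x along its width. Sizes x, y, z in mm. Top: black grip bar 60x18x26, middle 59 mm above this point: grasp across y. Then panel 110x5x61; black shoulder 84x24x12, underside 27 mm below this point; flat steel tongue 28x6x45 pointing down. Fits either way round. Starts loose in a slot of a fixed wooden stand 100x62x50, shoulder on its top.
- slot_mouth (a point): Centre of the slot mouth, on the flat top (75 mm high) of the fixed black interlock switch, 90x44 mm; z up, x along the slot. Mouth 58x34, red sloping sides, narrowing in 14 mm to a throat 40x14 ending 53 mm below. Guard home: shoulder rests on this top, guard centre 27 mm above this point. On its -y side is the sander: table 87 mm high, rust-red disc 100 mm off, up to 170 mm high.
- other_guard_center (a point): Bystander: centre of the blue guard, loose, same size and form as the yellow one but with a blue panel and a round brass foot, in its own identical wooden stand. Its top is 72 mm above this point. Belongs to another machine; stays there.
- tin_center (a point): Bystander: centre of a round tin of wax, loose, 64 mm across, 62 mm high, standing on the bench beyond the stands. (A white tape roll and a hammer lie beyond too, out of the way.)
There are look-alikes about, which are no part of the job. Leave any purple look-alike of the part that bears guard_center alone.

How it is judged (in metres and radians):
On the way, in this order (a step that is already met when the one before it is completed fails the run):
1. the yellow guard is lifted out of its stand (distance of guard_center from where it was at the start of the episode above 0.05 m), for 0.1 s.
2. still held by the gripper, its tongue is lowered into the slot to within 15 mm of home (horizontal distance between guard_center and slot_mouth below 0.014 m and z of guard_center in the frame of slot_mouth below 0.042 m and contact force between the fingers and guard above 0.5 N), for 0.1 s.
At the end, for the whole second after the job is handed in: The yellow guard stands at rest with its tongue in the switch slot: within 8 mm of fully home, within 14 mm of the slot's centre, within 14 degrees of the slot's line and 10 degrees of upright; the blue guard and the tin are within 20 mm of where they were (horizontal distance between guard_center and slot_mouth below 0.014 m and z of guard_center in the frame of slot_mouth below 0.035 m and angle between the x axis of guard_center and the x axis of slot_mouth, either way round below 0.25 rad and angle between guard_center's own z axis and vertical below 0.17 rad and linear speed of guard below 0.02 m/s and distance of each of other_guard_center, tin_center from where it was at the start of the episode below 0.02 m); the robot touches nothing.
It fails at once if the blue guard is lifted or knocked (moved over 20 mm) (distance of other_guard_center from where it was at the start of the episode above 0.02 m).
It fails at once if the wax tin is knocked (moved over 20 mm) (distance of tin_center from where it was at the start of the episode above 0.02 m).
It fails at once if the guard is jammed against the switch or sander with over 40 N (contact force between guard and sander above 40 N).
It also fails if it takes over 42 s, if anything falls off the work surface, if the arm or the gripper's body presses on something with over 40 N, if the wrist force passes 120 N, or if a joint passes its speed limit or range.

## Working session

There is one attempt and no reset: what is moved stays moved. The work goes in short steps, Python scripts to look and compute and a tool call to move; the robot and the scene stay as the last step left them, time stands still between calls to the robot, and variables do not carry over. Pictures are saved under pics/ and viewed, and the job is handed in when it is done.

Besides the shell and the picture viewer there is one more tool, called after "Request:" as name(argument=value, ...), one argument or row to a line, values as JSON. play_rows: Moves the arm, as the interface text tells. Its arguments: {"type":"object","properties":{"moves":{"type":"array"},"grip_force":{"type":"number"}},"required":["moves"]}

```bash
mkdir -p pics; ls
python3 - <<'E'
from workcell import get_obs,camera
import cv2,pickle
o=get_obs();print(o)
for n in("side","top"):
    c=camera(n);pickle.dump(c,open(f"{n}0.pkl","wb"))
    cv2.imwrite(f"pics/{n}0.png",c["img"][:,:,::-1]);print({k:v for k,v in c.items() if k!="img"})
E
```

```text
pics
{'time': 0.0, 'q': array([-6.70945000e+01,  5.01106232e+00,  1.00354171e+01,  9.50991343e+01,
       -2.14645557e-03,  8.99993470e+01]), 'qd': array([-0.05098704,  0.12441003,  0.0566117 ,  0.09012551, -0.05339657,
        0.11108   ]), 'joint_efforts': array([ 1.53501340e-03, -5.20387495e+01,  4.64803290e+01,  1.62688340e-02,
        9.15648366e-05,  8.68364282e-06]), 'ee_pos': array([ 0.21395891, -0.50640569,  0.20799207]), 'tcp_rot': array([-9.00021456e+01,  7.47795243e-02, -6.70938470e+01]), 'wrist_force': array([-0.81070811,  0.09481782, -0.05820977]), 'torque': array([ 0.00282638,  0.01001767, -0.02467664]), 'opening': 0.08544732806309238}
{'fov_y': 55.42833550146745, 'cx': 322.7168268287211, 'cy': 245.58204852060527, 'world_from_camera': array([[ 0.93783386,  0.26552355, -0.22352831,  0.39940135],
       [-0.34696549,  0.70034326, -0.62380627, -0.42889842],
       [-0.00908871,  0.66258325,  0.74893313,  0.70145937],
       [ 0.        ,  0.        ,  0.        ,  1.        ]])}
{'fov_y': 47.48788236083169, 'cx': 314.1620427571803, 'cy': 235.43967565923577, 'world_from_camera': array([[ 0.00427844,  0.99891295, -0.04641786,  0.54642833],
       [-0.99998736,  0.0041513 , -0.00283522,  0.04534415],
       [-0.00263944,  0.0464294 ,  0.99891809,  0.89251067],
       [ 0.        ,  0.        ,  0.        ,  1.        ]])}
```

View pics/side0.png

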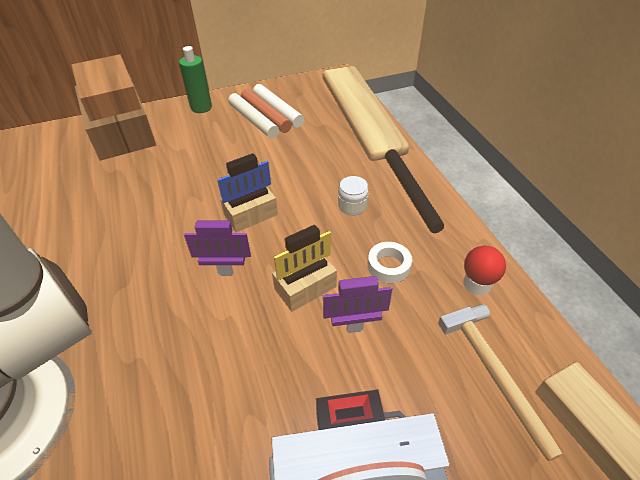

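View pics/top0.png

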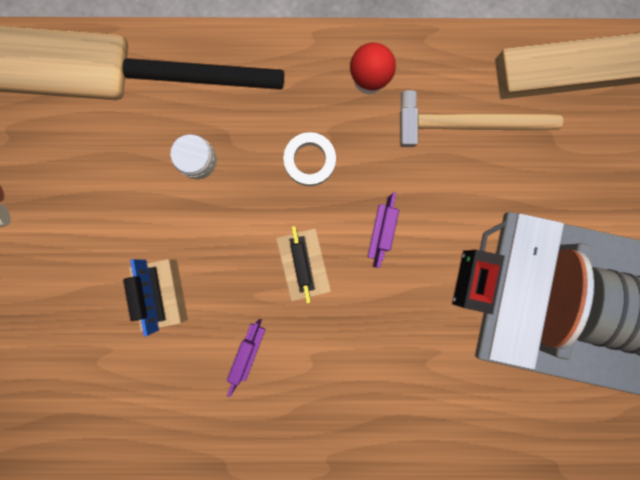

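The side view shows the yellow-panel guard in its stand at about (303,258), with the blue one at (247,185). The two purple look-alikes are at (218,243) and (357,303). The switch mouth is at (350,410). In the top view the yellow guard is at (302,263) and the mouth at (483,282). The yellow panel in a wooden stand fits the description, and I'll confirm it in enlarged crops.

Run:
```python
import cv2,numpy as np
s=cv2.imread("pics/side0.png");t=cv2.imread("pics/top0.png")
def crop(im,x,y,w,h,k):return cv2.resize(im[y:y+h,x:x+w],None,fx=k,fy=k,interpolation=cv2.INTER_CUBIC)
cv2.imwrite("pics/c1.png",np.hstack([crop(s,262,220,80,95,5),crop(s,310,382,80,95,5)]))
cv2.imwrite("pics/c2.png",np.hstack([crop(t,265,220,80,95,5),crop(t,445,235,80,95,5)]))
```

```text
(no output)
```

View pics/c1.png

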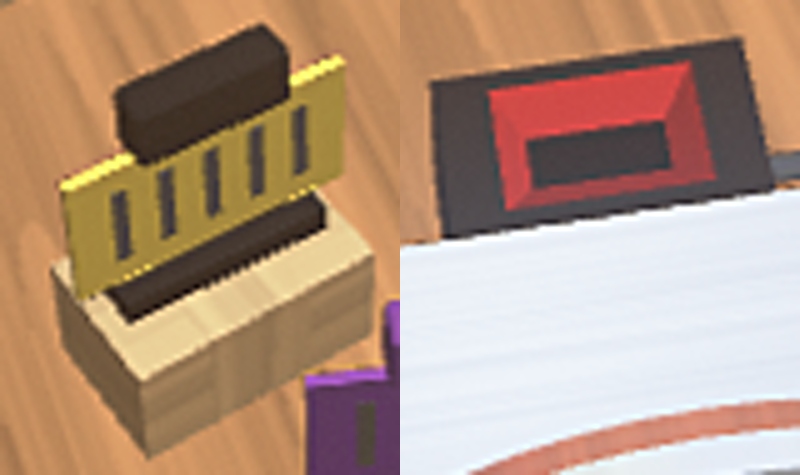

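View pics/c2.png

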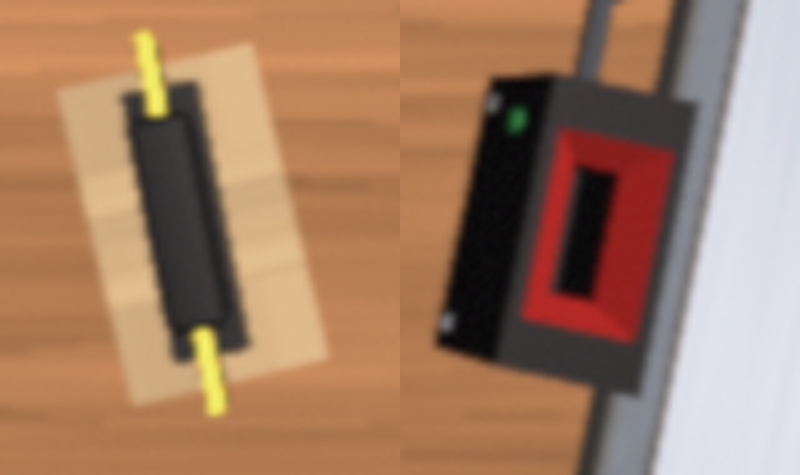

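The crops confirm it: a yellow panel with a black bar, seated in its wooden stand, and the red mouth of the switch.

```bash
cat > h.py <<'E'
import numpy as np,pickle
def ray(c,uv,z):
    f=240/np.tan(np.radians(c["fov_y"]/2));T=c["world_from_camera"]
    uv=np.atleast_2d(uv)
    d=np.c_[(uv[:,0]-c["cx"])/f,-(uv[:,1]-c["cy"])/f,-np.ones(len(uv))]@T[:3,:3].T
    o=T[:3,3];return o+d*((z-o[2])/d[:,2])[:,None]
def proj(c,P):
    f=240/np.tan(np.radians(c["fov_y"]/2));T=c["world_from_camera"]
    p=(np.atleast_2d(P)-T[:3,3])@T[:3,:3]
    return np.c_[c["cx"]+f*p[:,0]/-p[:,2],c["cy"]-f*p[:,1]/-p[:,2]]
E
python3 - <<'E'
from h import *
np.set_printoptions(precision=4,suppress=True)
t=pickle.load(open("top0.pkl","rb"));s=pickle.load(open("side0.pkl","rb"))
def pt(l,o):return np.array(l)/5+np.array(o)
def rep(n,P):
    d=P[0]-P[1];print(n,P.mean(0),"len",np.linalg.norm(d),"ang",np.degrees(np.arctan2(d[1],d[0])))
rep("yt",ray(t,pt([(143,33),(216,412)],(265,220)),.123))
rep("ys",ray(s,pt([(343,60),(62,183)],(262,220)),.123))
for n,l in(("mouth t",[(160,130),(273,152),(235,343),(122,318)]),("top t",[(153,73),(297,103),(238,395),(97,360)])):
    P=ray(t,pt(l,(445,235)),.075);print(n,P.mean(0));rep("e1",P[[0,3]]);rep("e2",P[[1,2]]);rep("w",P[[0,1]])
for n,l in(("mouth s",[(90,90),(290,63),(316,180),(105,210)]),):
    P=ray(s,pt(l,(310,382)),.075);print(n,P.mean(0));rep("e1",P[[1,0]]);rep("e2",P[[2,3]]);rep("w",P[[1,2]])
# tops of other things
E
```

```text
yt [0.5413 0.0661 0.123 ] len 0.10860691167077396 ang 11.225415856113658
ys [0.5422 0.068  0.123 ] len 0.10876306342950737 ang 10.140097241068084
mouth t [ 0.5157 -0.2069  0.075 ]
e1 [ 0.5191 -0.1901  0.075 ] len 0.05728657485909781 ang -11.94553710279742
e2 [ 0.5123 -0.2237  0.075 ] len 0.05813387277636962 ang -11.879614405143665
w [ 0.5439 -0.2129  0.075 ] len 0.03430107644601401 ang 79.20241307420919
top t [ 0.5167 -0.2066  0.075 ]
e1 [ 0.5214 -0.1854  0.075 ] len 0.08734725991619194 ang -11.544649292143902
e2 [ 0.5119 -0.2278  0.075 ] len 0.08893092502776212 ang -12.062438832527052
w [ 0.5598 -0.2156  0.075 ] len 0.04385823047476643 ang 78.43358638893551
mouth s [ 0.5168 -0.205   0.075 ]
e1 [ 0.5205 -0.1885  0.075 ] len 0.057353117799362224 ang -12.625871068770635
e2 [ 0.513  -0.2214  0.075 ] len 0.05850285203405685 ang -12.47198102548857
w [ 0.545  -0.2112  0.075 ] len 0.033632144795791054 ang 78.14784704923154
```

```bash
cat >> h.py <<'E'
from scipy.spatial.transform import Rotation as R
def plan(p,yaw,o=None):
    from workcell import get_obs
    o=o or get_obs()
    R0=R.from_euler("xyz",o["tcp_rot"],degrees=True);R1=R.from_euler("xyz",[-90,0,yaw],degrees=True)
    np.set_printoptions(precision=4,suppress=True)
    print("t",o["time"],"q",o["q"],"pos",o["ee_pos"],o["tcp_rot"],"F",o["wrist_force"],"open",o["opening"])
    print("turn",(R0.inv()*R1).as_rotvec(degrees=True),"shift",R0.inv().apply(np.array(p)-o["ee_pos"]))
E
python3 - <<'E'
from h import *
plan([.5417,.067,.28],-79.3)
t=pickle.load(open("top0.pkl","rb"));s=pickle.load(open("side0.pkl","rb"))
# purple near: bar top height by comparing cams
for z in(.1,.13,.16,.2):print(z,ray(t,[(384,230),(246,357)],z)[:,:2].ravel(),ray(s,[(359,285),(212,227)],z)[:,:2].ravel())
E
```

```text
t 0.1 q [-67.093    5.0076  10.0379  95.0989   0.0014  90.0008] pos [ 0.214  -0.5064  0.208 ] [-89.9986   0.0686 -67.0938] F [-0.6518 -0.3236 -0.7313] open 0.08542915617533982
turn [ 0.0059 12.2062 -0.0685] shift [-0.4007 -0.0715  0.525 ]
0.1 [ 0.5916 -0.0539  0.4077  0.145 ] [ 0.6045 -0.0295  0.4053  0.1864]
0.13 [ 0.5899 -0.0502  0.4129  0.1412] [ 0.5943 -0.0494  0.405   0.1557]
0.16 [ 0.5882 -0.0464  0.4182  0.1374] [ 0.584  -0.0693  0.4047  0.125 ]
0.2 [ 0.5859 -0.0414  0.4252  0.1324] [ 0.5704 -0.0959  0.4043  0.0841]
```

Request:
play_rows(
  moves=[
    [[0, 2, 0], [0, -0.02, 0], 100],
    [[0, 5, 0], [0, -0.05, 0], 100],
    [[0, 8, 0], [0, -0.08, 0], 80],
    [[0, 11, 0], [0, -0.1, 0], 70],
    [[0, 12, 0], [0, -0.11, 0], 70],
  ],
)

```text
time: 0.6
ee_pos: [0.2142, -0.5068, 0.3204]
tcp_rot: [-90.0, -0.1, -79.2]
wrist_force: [0.7, -0.5, 0.6]
opening: 0.0599
```

Run:
```python
from h import *
plan([.5417,.067,.28],-79.3)
```

```text
t 0.6 q [-67.0948   9.3822  27.7608 108.2792   0.0005 102.1105] pos [ 0.2142 -0.5068  0.3204] [-89.9787  -0.0971 -79.2053] F [ 0.6577 -0.457   0.6286] open 0.05990360030591592
turn [-0.0214  0.0947  0.0971] shift [-0.5024  0.0397  0.4292]
```

Run:
```python
from h import *
d=np.array([-.5024,.0397,.4292])/5
for k in range(5):
    print(R.from_euler("y",36*k,degrees=True).apply(d))
```

```text
[-0.10048  0.00794  0.08584]
[-0.03083454  0.00794     0.12850668]
[0.05058866 0.00794    0.12208818]
[0.11268872 0.00794    0.06903614]
[ 0.13174551  0.00794    -0.01038536]
```

Request:
play_rows(
  moves=[
    [[0, -7, 0], [-0.02, 0, 0.017], 70],
    [[0, -14, 0], [-0.04, 0, 0.034], 70],
    [[0, -21, 0], [-0.06, 0, 0.052], 70],
    [[0, -28, 0], [-0.08, 0, 0.069], 70],
    [[0, -36, 0], [-0.1, 0, 0.086], 70],
  ],
)

```text
time: 1.1
ee_pos: [0.28, -0.3912, 0.3183]
tcp_rot: [-90.0, 0.0, -42.8]
wrist_force: [0.0, 0.2, 0.1]
opening: 0.0595
```

Request:
play_rows(
  moves=[
    [[0, -7, 0], [-0.006, 0, 0.026], 70],
    [[0, -14, 0], [-0.012, 0, 0.051], 70],
    [[0, -21, 0], [-0.018, 0, 0.077], 70],
    [[0, -28, 0], [-0.024, 0, 0.103], 70],
    [[0, -36, 0], [-0.031, 0, 0.128], 70],
  ],
)

```text
time: 1.6
ee_pos: [0.3448, -0.2765, 0.3184]
tcp_rot: [-90.0, 0.0, -6.8]
wrist_force: [0.7, -0.4, 0.3]
opening: 0.0599
```

Request:
play_rows(
  moves=[
    [[0, -7, 0], [0.01, 0, 0.024], 70],
    [[0, -14, 0], [0.02, 0, 0.049], 70],
    [[0, -21, 0], [0.03, 0, 0.073], 70],
    [[0, -28, 0], [0.04, 0, 0.098], 70],
    [[0, -36, 0], [0.05, 0, 0.122], 70],
  ],
)

```text
time: 2.1
ee_pos: [0.4094, -0.1615, 0.3185]
tcp_rot: [-90.0, 0.0, 29.2]
wrist_force: [-0.5, -0.7, 0.8]
opening: 0.06
```

Request:
play_rows(
  moves=[
    [[0, -7, 0], [0.022, 0, 0.014], 70],
    [[0, -14, 0], [0.045, 0, 0.028], 70],
    [[0, -21, 0], [0.068, 0, 0.041], 70],
    [[0, -28, 0], [0.09, 0, 0.055], 70],
    [[0, -36, 0], [0.112, 0, 0.069], 70],
  ],
)

```text
time: 2.6
ee_pos: [0.4741, -0.047, 0.3184]
tcp_rot: [-90.0, 0.0, 65.2]
wrist_force: [0.5, -1.0, 0.8]
opening: 0.0597
```

Run:
```python
from h import *
plan([.5417,.067,.28],100.7)
```

```text
t 2.6 q [ -5.6642  -0.9938  16.4834 107.5101  -0.0017  19.1292] pos [ 0.4741 -0.047   0.3184] [-89.9695   0.0124  65.2065] F [ 0.4713 -0.9823  0.8459] open 0.059718778069129716
turn [ -0.0333 -35.4935  -0.0026] shift [ 0.1319  0.0383 -0.0135]
```

Request:
play_rows(
  moves=[
    [[0, -7, 0], [0.027, 0.008, -0.003], 70],
    [[0, -14, 0], [0.054, 0.016, -0.006], 70],
    [[0, -21, 0], [0.081, 0.025, -0.009], 70],
    [[0, -28, 0], [0.107, 0.033, -0.011], 70],
    [[0, -35.5, 0], [0.132, 0.038, -0.0135], 70],
  ],
)

```text
time: 3.1
ee_pos: [0.5422, 0.0669, 0.2796]
tcp_rot: [-89.9, -0.0, 100.7]
wrist_force: [-0.0, -0.1, 0.4]
opening: 0.0595
```

Run:
```python
from h import *
from workcell import camera
import cv2
plan([.5417,.067,.118],100.7)
c=camera("side");pickle.dump(c,open("s1.pkl","wb"));im=c["img"][:,:,::-1]
cv2.imwrite("pics/s1.png",cv2.resize(im[120:340,200:420],None,fx=2.7,fy=2.7,interpolation=cv2.INTER_CUBIC))
```

```text
t 3.1 q [  7.0283   6.8854  20.1785 103.373    0.0006  -3.6848] pos [0.5422 0.0669 0.2796] [-89.9203  -0.0057 100.7131] F [-0.0231 -0.1405  0.3647] open 0.059474357464300916
turn [-0.0797  0.0131  0.0057] shift [0.0002 0.1616 0.0003]
```

View pics/s1.png

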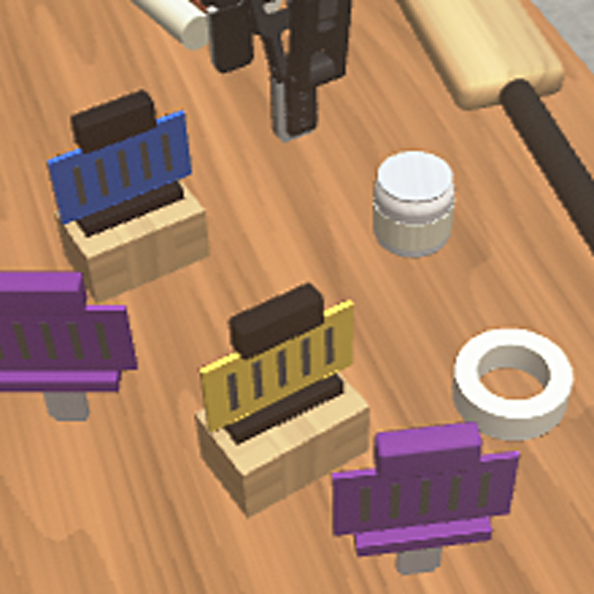

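The gripper hangs above the yellow guard with its fingers at about (290,130) in the crop, and nothing has moved. Next I descend.

Request:
play_rows(
  moves=[
    [[0, 0, 0], [0, 0.02, 0], 70],
    [[0, 0, 0], [0, 0.045, 0], 70],
    [[0, 0, 0], [0, 0.07, 0], 70],
    [[0, 0, 0], [0, 0.09, 0], 70],
    [[0, 0, 0], [0, 0.1, 0], 70],
  ],
)

```text
time: 3.65
ee_pos: [0.5411, 0.0656, 0.1785]
tcp_rot: [-89.8, -0.0, 100.4]
wrist_force: [0.0, -0.9, -0.2]
opening: 0.0598
```

Run:
```python
from h import *
from workcell import camera
import cv2
plan([.5417,.067,.118],100.7)
c=camera("side");pickle.dump(c,open("s2.pkl","wb"));im=c["img"][:,:,::-1]
d=camera("top")["img"][:,:,::-1]
f=lambda i:cv2.resize(i,(400,500),interpolation=cv2.INTER_CUBIC)
cv2.imwrite("pics/s2.png",np.hstack([f(im[180:330,240:360]),f(d[190:340,245:365])]))
```

```text
t 3.65 q [ 6.9081  3.9389  5.6199 91.8441 -0.0007 -3.472 ] pos [0.5411 0.0656 0.1785] [-89.8372  -0.0092 100.3801] F [ 0.0078 -0.8585 -0.2031] open 0.05977381922095204
turn [-0.1628 -0.3199  0.0096] shift [ 0.0013  0.0605 -0.001 ]
```

View pics/s2.png

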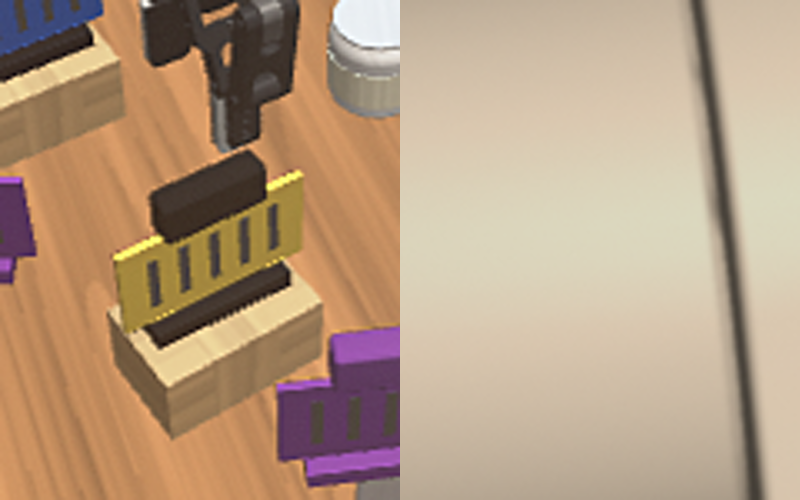

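Run:
```python
from h import *
c=pickle.load(open("s2.pkl","rb"));p=np.array([.5411,.0656,.1785])
u=np.array([np.cos(np.radians(100.4)),np.sin(np.radians(100.4)),0])
k=400/120
for z in(0,.008):
  for s in(0,.03,-.03):
    q=proj(c,p+u*s+[0,0,z])[0];print(z,s,(q-[240,180])*k)
print((proj(c,[.5417,.067,.149])[0]-[240,180])*k)
```

```text
0 0 [205.11354363 140.69807659]
0 0.03 [175.59262971 103.3943972 ]
0 -0.03 [236.05522571 179.79708928]
0.008 0 [204.37812297 128.93342341]
0.008 0.03 [174.63617999  91.60121649]
0.008 -0.03 [235.56357443 168.07752799]
[207.97035517 180.21306957]
```

Run:
```python
from h import *
import cv2
c=pickle.load(open("s2.pkl","rb"));im=c["img"][:,:,::-1]
k=7;x0,y0=265,165
o=cv2.resize(im[y0:y0+85,x0:x0+85],None,fx=k,fy=k,interpolation=cv2.INTER_CUBIC)
p=np.array([.5411,.0656,.1785]);u=np.array([np.cos(np.radians(100.4)),np.sin(np.radians(100.4)),0]);v=np.array([u[1],-u[0],0])
for s in(.03,-.03):
  for w in(-.011,.011):
    for z,col in((0,(0,0,255)),(.008,(0,255,0)),(.019,(255,0,0))):
      q=(proj(c,p+u*s+v*w+[0,0,z])[0]-[x0,y0]+.5)*k;cv2.circle(o,tuple(int(a) for a in q),3,col,-1)
cv2.imwrite("pics/s2b.png",o)
```

```text
(no output)
```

View pics/s2b.png

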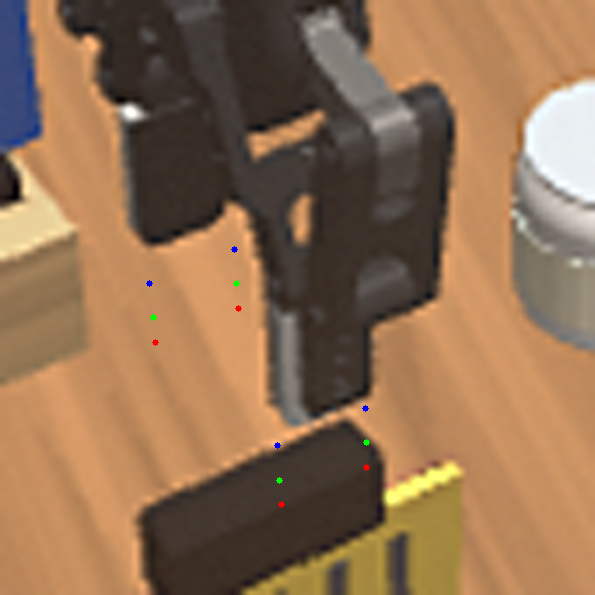

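Request:
play_rows(
  moves=[
    [[0, 0, 0], [0.0003, 0.01, 0], 70],
    [[0, 0, 0], [0.0006, 0.025, -0.0005], 70],
    [[0, 0, 0], [0.001, 0.04, -0.001], 70],
    [[0, 0, 0], [0.001, 0.05, -0.001], 70],
    [[0, 0, 0], [0.001, 0.056, -0.001], 70],
  ],
)

```text
time: 4.25
ee_pos: [0.5426, 0.0669, 0.1237]
tcp_rot: [-90.0, -0.0, 100.4]
wrist_force: [0.7, -0.4, 1.1]
opening: 0.0598
```

Run:
```python
from h import *
from workcell import camera
import cv2
plan([.5417,.067,.118],100.7)
c=camera("side");pickle.dump(c,open("s3.pkl","wb"));im=c["img"][:,:,::-1]
plan([.5417,.067,.118],100.7)
k=7;x0,y0=260,185
o=cv2.resize(im[y0:y0+85,x0:x0+85],None,fx=k,fy=k,interpolation=cv2.INTER_CUBIC)
cv2.imwrite("pics/s3.png",o)
```

```text
t 4.25 q [ 7.0272  3.6807 -0.6978 85.6655  0.0011 -3.3798] pos [0.5426 0.0669 0.1237] [-89.9562  -0.0037 100.407 ] F [ 0.7271 -0.42    1.1243] open 0.05978026396746776
turn [-0.0438 -0.293   0.0038] shift [0.0003 0.0057 0.0008]
t 4.3 q [ 7.0258  3.7018 -0.7422 85.6461 -0.0006 -3.3788] pos [0.5423 0.0668 0.1231] [-89.91    -0.0047 100.4046] F [ 0.5748 -0.2197 -0.8406] open 0.059928042115308645
turn [-0.09   -0.2954  0.0049] shift [0.0003 0.0051 0.0006]
```

View pics/s3.png

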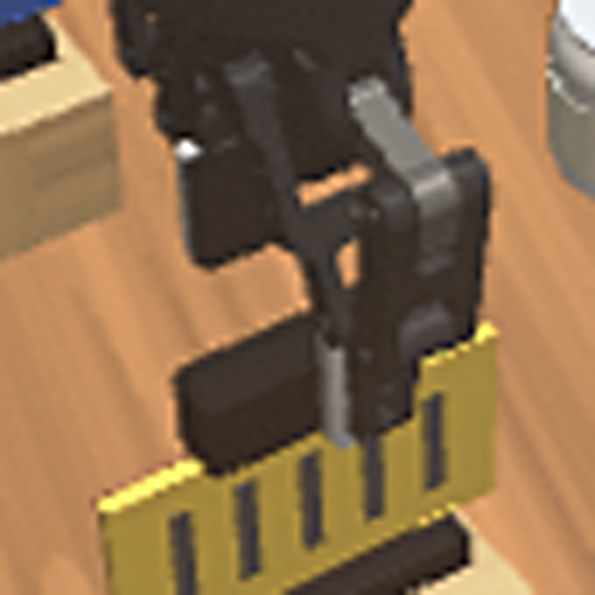

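The fingers straddle the bar, but their tips (near one at about (340,440) in the crop) look about 26 mm above the TCP. I'll go 14 mm lower, partly close and look again.

Request:
play_rows(
  moves=[
    [[0, -0.1, 0], [0, 0.004, 0], 70],
    [[0, -0.2, 0], [0, 0.008, 0], 60],
    [[0, -0.3, 0], [0, 0.012, 0], 50],
    [[0, -0.3, 0], [0, 0.014, 0], 45],
    [[0, -0.3, 0], [0, 0.014, 0], 45],
  ],
)

```text
time: 4.8
ee_pos: [0.5427, 0.0669, 0.1105]
tcp_rot: [-90.0, -0.0, 100.7]
wrist_force: [0.5, 0.1, 0.6]
opening: 0.0384
```

Run:
```python
from h import *
from workcell import camera
import cv2
plan([.5417,.067,.118],100.7)
c=camera("side");pickle.dump(c,open("s4.pkl","wb"));im=c["img"][:,:,::-1]
k=7;x0,y0=260,185
o=cv2.resize(im[y0:y0+85,x0:x0+85],None,fx=k,fy=k,interpolation=cv2.INTER_CUBIC)
cv2.imwrite("pics/s4.png",o)
```

```text
t 4.8 q [ 7.0255  3.7081 -2.131  84.178  -0.0006 -3.6795] pos [0.5427 0.0669 0.1105] [-89.983   -0.0005 100.7049] F [0.4901 0.079  0.5722] open 0.0384410286836682
turn [-0.017   0.0049  0.0005] shift [ 0.0003 -0.0075  0.001 ]
```

View pics/s4.png

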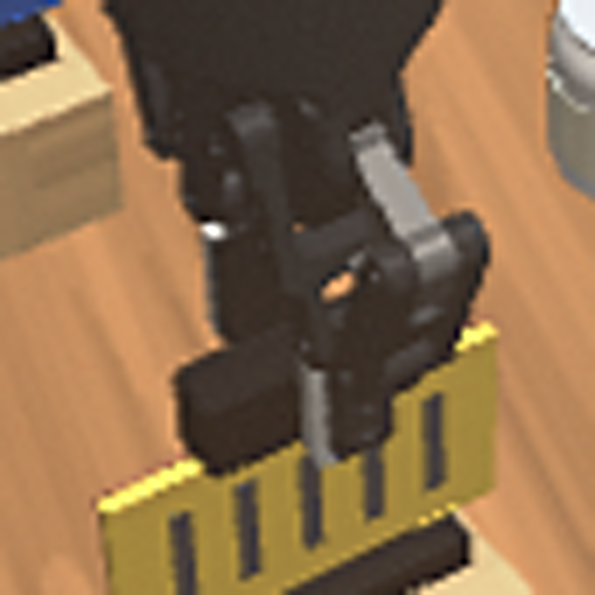

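Tips are now near the bar's lower edge, with the near tip at about (320,460), so the pads cover the bar. I'll go 3 mm lower and close.

Request:
play_rows(
  moves=[
    [[0, 0, 0], [0, 0.002, 0.001], 40],
    [[0, 0, 0], [0, 0.003, 0.001], 30],
    [[0, 0, 0], [0, 0.003, 0.001], 20],
    [[0, 0, 0], [0, 0.003, 0.001], 10],
    [[0, 0, 0], [0, 0.003, 0.001], 5],
  ],
  grip_force=45,
)

```text
time: 5.35
ee_pos: [0.5418, 0.0667, 0.1076]
tcp_rot: [-90.0, -0.0, 100.7]
wrist_force: [-0.3, -0.4, -1.0]
opening: 0.0172
```

Request:
play_rows(
  moves=[
    [[0, 0, 0], [0, 0, 0], 5],
    [[0, 0, 0], [0, 0, 0], 5],
    [[0, 0, 0], [0, 0, 0], 5],
    [[0, 0, 0], [0, 0, 0], 5],
    [[0, 0, 0], [0, 0, 0], 5],
  ],
)

```text
time: 5.85
ee_pos: [0.5418, 0.0667, 0.1076]
tcp_rot: [-90.0, 0.0, 100.7]
wrist_force: [0.9, -0.8, -1.9]
opening: 0.0172
```

Run:
```python
from h import *
from workcell import camera
import cv2
plan([.5417,.067,.118],100.7)
c=camera("side");pickle.dump(c,open("s5.pkl","wb"));im=c["img"][:,:,::-1]
k=7;x0,y0=260,185
o=cv2.resize(im[y0:y0+85,x0:x0+85],None,fx=k,fy=k,interpolation=cv2.INTER_CUBIC)
cv2.imwrite("pics/s5.png",o)
```

```text
t 5.85 q [ 7.0219  3.5841 -2.5754 83.8496 -0.0021 -3.6869] pos [0.5418 0.0667 0.1076] [-89.9908   0.0015 100.7087] F [ 0.9117 -0.8104 -1.8609] open 0.01722654648992249
turn [-0.0092  0.0087 -0.0015] shift [ 0.0003 -0.0104  0.    ]
```

View pics/s5.png

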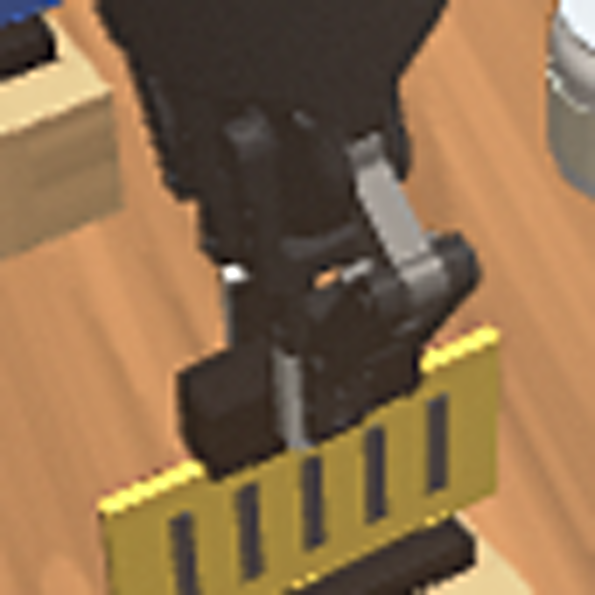

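The bar is gripped at the middle (near pad at (290,400)). Now straight up.

Request:
play_rows(
  moves=[
    [[0, 0, 0], [0, -0.005, 0], 5],
    [[0, 0, 0], [0, -0.015, 0], 5],
    [[0, 0, 0], [0, -0.03, 0], 5],
    [[0, 0, 0], [0, -0.045, 0], 5],
    [[0, 0, 0], [0, -0.06, 0], 5],
  ],
)

```text
time: 6.4
ee_pos: [0.5421, 0.0667, 0.1698]
tcp_rot: [-90.1, 0.0, 100.7]
wrist_force: [-0.8, -0.0, -2.0]
opening: 0.0171
```

Request:
play_rows(
  moves=[
    [[0, 0, 0], [0, -0.02, 0], 5],
    [[0, 0, 0], [0, -0.045, 0], 5],
    [[0, 0, 0], [0, -0.075, 0], 5],
    [[0, 0, 0], [0, -0.105, 0], 5],
    [[0, 0, 0], [0, -0.13, 0], 5],
  ],
)

```text
time: 6.9
ee_pos: [0.5417, 0.0667, 0.3009]
tcp_rot: [-90.1, 0.0, 100.7]
wrist_force: [0.2, 0.1, -2.1]
opening: 0.0172
```

Run:
```python
from h import *
from workcell import camera
import cv2
plan([.5163,-.206,.30],78)
c=camera("side");pickle.dump(c,open("s6.pkl","wb"));im=c["img"][:,:,::-1]
o=cv2.resize(im[60:340,180:460],None,fx=2.1,fy=2.1,interpolation=cv2.INTER_CUBIC)
cv2.imwrite("pics/s6.png",o)
```

```text
t 6.9 q [  7.0173   7.5787  23.4283 105.7012   0.0012  -3.6879] pos [0.5417 0.0667 0.3009] [-90.1481   0.0083 100.7052] F [ 0.1838  0.0542 -2.1196] open 0.017200320864158965
turn [ 0.1478 22.7052  0.0211] shift [-0.2632  0.0008  0.0756]
```

View pics/s6.png

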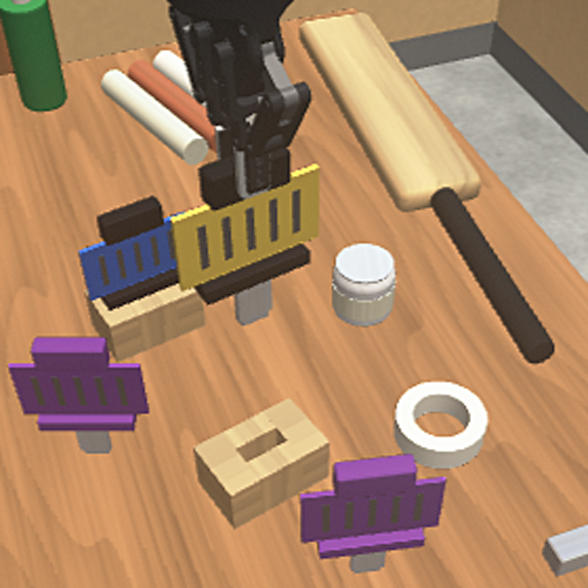

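The guard is held upright (yellow panel at (248,230) in the crop) and clear of the stand. Next I carry it above the switch.

Request:
play_rows(
  moves=[
    [[0, 2, 0], [-0.015, 0, 0.004], 5],
    [[0, 4, 0], [-0.04, 0, 0.011], 5],
    [[0, 6, 0], [-0.07, 0, 0.02], 5],
    [[0, 8, 0], [-0.1, 0, 0.029], 5],
    [[0, 11, 0], [-0.13, 0, 0.037], 5],
  ],
)

```text
time: 7.45
ee_pos: [0.5288, -0.0697, 0.2975]
tcp_rot: [-90.0, 0.0, 89.5]
wrist_force: [-0.3, -0.5, -1.8]
opening: 0.0169
```

Run:
```python
from h import *
plan([.5163,-.206,.30],78)
```

```text
t 7.45 q [ -7.5055   5.8254  21.0911 105.2979  -0.0137  -7.0442] pos [ 0.5288 -0.0697  0.2975] [-89.9664   0.0096  89.5386] F [-0.3376 -0.5096 -1.7706] open 0.016908940467418167
turn [-0.0325 11.5386 -0.013 ] shift [-0.1364 -0.0025  0.0114]
```

Request:
play_rows(
  moves=[
    [[0, 3, 0], [-0.035, 0, 0.003], 5],
    [[0, 6, 0], [-0.07, 0, 0.006], 5],
    [[0, 9, 0], [-0.1, 0, 0.009], 5],
    [[0, 11, 0], [-0.125, 0, 0.011], 5],
    [[0, 11.5, 0], [-0.136, 0, 0.011], 5],
  ],
)

```text
time: 7.95
ee_pos: [0.5169, -0.2064, 0.2972]
tcp_rot: [-89.9, 0.0, 77.9]
wrist_force: [0.3, 0.3, -2.1]
opening: 0.0172
```

Request:
play_rows(
  moves=[
    [[0, 0, 0], [0, 0.01, 0], 5],
    [[0, 0, 0], [0, 0.03, 0], 5],
    [[0, 0, 0], [0, 0.05, 0], 5],
    [[0, 0, 0], [0, 0.06, 0], 5],
    [[0, 0, 0], [0, 0.06, 0], 5],
  ],
)

```text
time: 8.45
ee_pos: [0.5172, -0.2035, 0.2364]
tcp_rot: [-89.9, -0.0, 78.2]
wrist_force: [0.2, -0.4, -1.5]
opening: 0.0168
```

Run:
```python
from h import *
from workcell import camera
import cv2
plan([.5163,-.206,.30],78)
for n,(x,y) in (("side",(270,230)),("top",(420,180))):
    c=camera(n);pickle.dump(c,open(n+"7.pkl","wb"));im=c["img"][:,:,::-1]
    w=160 if n=="side" else 150
    cv2.imwrite(f"pics/{n}7.png",cv2.resize(im[y:y+w,x:x+w],None,fx=3.6,fy=3.6,interpolation=cv2.INTER_CUBIC))
```

```text
t 8.45 q [-21.4819   6.6793  15.0247  98.4856   0.0013  -9.6907] pos [ 0.5172 -0.2035  0.2364] [-89.8621  -0.0249  78.2088] F [ 0.1891 -0.4157 -1.503 ] open 0.01684533730145639
turn [-0.138   0.2088  0.0247] shift [-0.0026 -0.0636  0.0005]
```

View pics/side7.png

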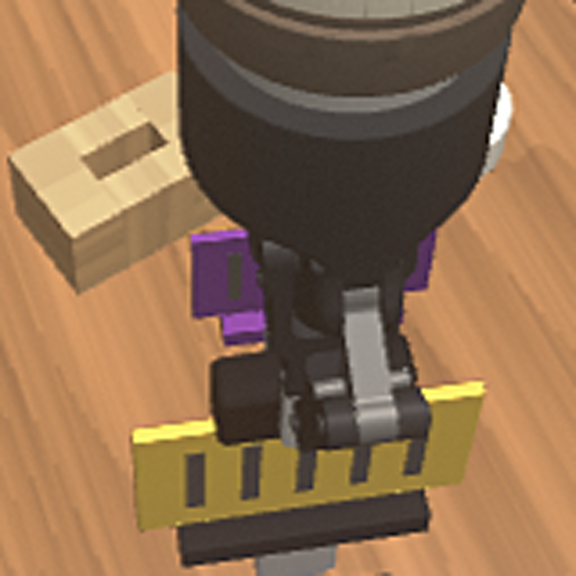

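View pics/top7.png

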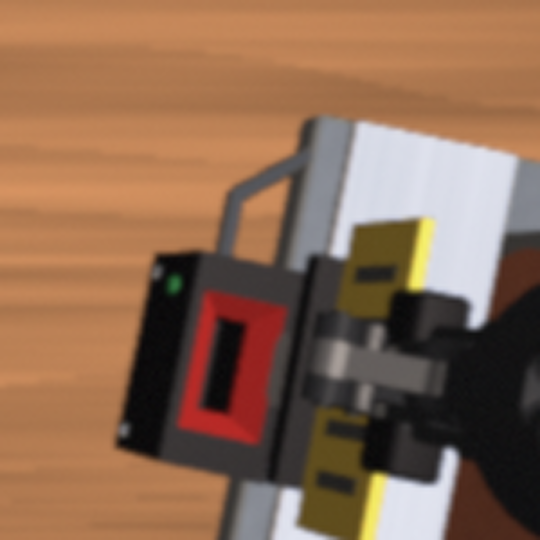

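Run:
```python
from h import *
np.set_printoptions(precision=4,suppress=True)
t=pickle.load(open("top7.pkl","rb"));s=pickle.load(open("side7.pkl","rb"))
z=.2518
for n,c,P,o in(("t",t,[(427,220),(372,538)],(420,180)),("s",s,[(485,383),(133,430)],(270,230))):
    W=ray(c,np.array(P)/3.6+np.array(o),z);d=W[0]-W[1]
    print(n,W.mean(0),np.linalg.norm(d),np.degrees(np.arctan2(d[1],d[0])))
# shoulder lower front edge/ bottom corners for tilt
for z in (.179,):
    W=ray(s,np.array([(430,527),(183,565)])/3.6+np.array((270,230)),z);d=W[0]-W[1];print(W.mean(0),np.linalg.norm(d),np.degrees(np.arctan2(d[1],d[0])))
```

```text
t [ 0.5191 -0.2067  0.2518] 0.10485164043127596 -10.60951901780012
s [ 0.5185 -0.2021  0.2518] 0.10987216332440822 -12.11418358386969
[ 0.5161 -0.2135  0.179 ] 0.08446898420853519 -11.367848405282013
```

In the crops the guard hangs upright above the switch: panel top edge (133,430)–(485,383) in the side view and mouth at about (230,365) in the top view. A correction of about 2 mm is needed while descending.

Request:
play_rows(
  moves=[
    [[0, 0, 0], [-0.001, 0.01, 0.001], 5],
    [[0, 0, 0], [-0.0024, 0.025, 0.0016], 5],
    [[0, 0, 0], [-0.0024, 0.04, 0.0016], 5],
    [[0, 0, 0], [-0.0024, 0.05, 0.0016], 5],
    [[0, 0, 0], [-0.0024, 0.05, 0.0016], 5],
  ],
)

```text
time: 9.05
ee_pos: [0.5154, -0.2057, 0.1864]
tcp_rot: [-89.9, -0.0, 78.2]
wrist_force: [0.0, 1.2, -2.3]
opening: 0.0169
```

Run:
```python
from h import *
from workcell import camera
import cv2
plan([.515,-.206,.1326],78)
for n,(x,y) in (("side",(270,300)),("top",(420,180))):
    c=camera(n);pickle.dump(c,open(n+"8.pkl","wb"));im=c["img"][:,:,::-1]
    w=160 if n=="side" else 150
    cv2.imwrite(f"pics/{n}8.png",cv2.resize(im[y:y+w,x:x+w],None,fx=3.6,fy=3.6,interpolation=cv2.INTER_CUBIC))
```

```text
t 9.05 q [-21.7554   5.3448   7.9911  92.7507  -0.0019  -9.9644] pos [ 0.5154 -0.2057  0.1864] [-89.8969  -0.0161  78.209 ] F [ 0.0101  1.2192 -2.2683] open 0.016888777215398623
turn [-0.1031  0.209   0.016 ] shift [-0.0004  0.0538  0.0002]
```

View pics/side8.png

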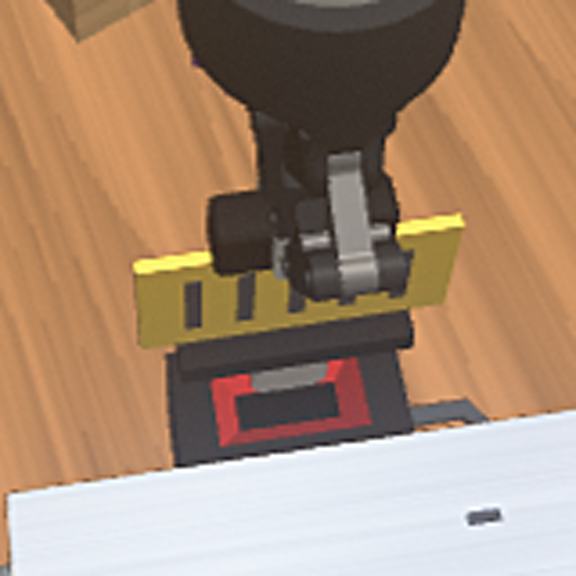

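View pics/top8.png

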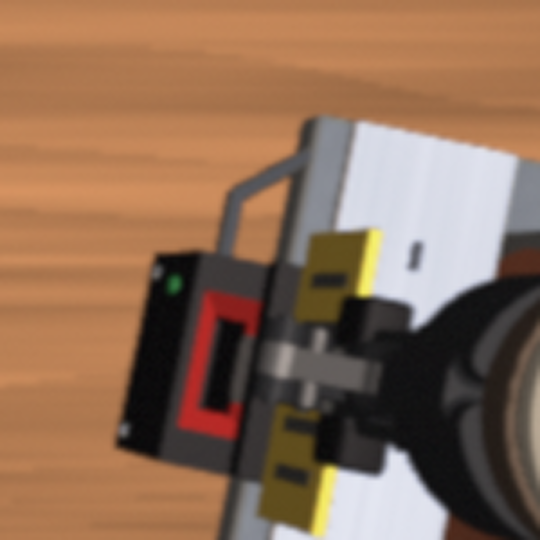

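Run:
```python
from h import *
np.set_printoptions(precision=4,suppress=True)
t=pickle.load(open("top8.pkl","rb"));s=pickle.load(open("side8.pkl","rb"))
for n,c,P,o,z in(("t",t,[(377,230),(318,535)],(420,180),.2018),("s",s,[(464,214),(134,262)],(270,300),.2018),("tongue s",s,[(326,382),(254,390)],(270,300),.0838),("sh s",s,[(412,343),(181,374)],(270,300),.129)):
    W=ray(c,np.array(P)/3.6+np.array(o),z);d=W[0]-W[1]
    print(n,W.mean(0),np.linalg.norm(d),np.degrees(np.arctan2(d[1],d[0])))
```

```text
t [ 0.5157 -0.2081  0.2018] 0.10880945941435237 -11.67393432703983
s [ 0.5165 -0.2041  0.2018] 0.11040711243122972 -11.665843594623913
tongue s [ 0.5166 -0.2061  0.0838] 0.027755526913606884 -14.090097907926163
sh s [ 0.5143 -0.2141  0.129 ] 0.08382796120978228 -12.701555398534206
```

Seen in both cameras, the tongue is within about 2 mm of the slot's centre. The two disagree in sign (side about -1.5 mm, top about +1.4 mm), so I go straight down slowly.

Request:
play_rows(
  moves=[
    [[0, 0, 0], [0, 0.006, 0], 5],
    [[0, 0, 0], [0, 0.012, 0], 5],
    [[0, 0, 0], [0, 0.018, 0], 5],
    [[0, 0, 0], [0, 0.024, 0], 5],
    [[0, 0, 0], [0, 0.028, 0], 5],
  ],
)

```text
time: 9.65
ee_pos: [0.5157, -0.2058, 0.1589]
tcp_rot: [-90.0, -0.0, 78.2]
wrist_force: [0.4, 0.6, -1.5]
opening: 0.0171
```

Request:
play_rows(
  moves=[
    [[0, 0, 0], [0, 0.003, 0], 5],
    [[0, 0, 0], [0, 0.006, 0], 5],
    [[0, 0, 0], [0, 0.009, 0], 5],
    [[0, 0, 0], [0, 0.012, 0], 5],
    [[0, 0, 0], [0, 0.014, 0], 5],
  ],
)

```text
time: 10.15
ee_pos: [0.5158, -0.2059, 0.1455]
tcp_rot: [-90.0, -0.0, 78.2]
wrist_force: [0.2, -0.5, -1.1]
opening: 0.0167
```

Run:
```python
from h import *
from workcell import camera
import cv2
plan([.515,-.206,.1326],78)
L=[]
for n,(x,y) in (("side",(290,330)),("top",(430,190))):
    c=camera(n);pickle.dump(c,open(n+"9.pkl","wb"));im=c["img"][:,:,::-1]
    L.append(cv2.resize(im[y:y+130,x:x+100],None,fx=4,fy=4,interpolation=cv2.INTER_CUBIC))
cv2.imwrite("pics/9.png",np.hstack(L))
```

```text
t 10.15 q [-21.7569   4.8762   2.9647  88.092    0.0006  -9.9614] pos [ 0.5158 -0.2059  0.1455] [-89.9966  -0.0012  78.2044] F [ 0.2358 -0.5471 -1.1424] open 0.016748412930948506
turn [-0.0034  0.2044  0.0012] shift [-0.0003  0.0129  0.0008]
```

View pics/9.png

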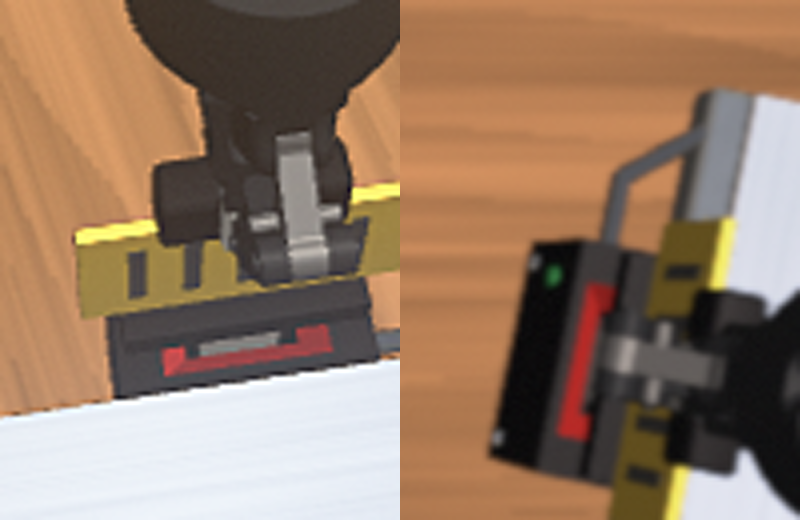

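The tongue is in the slot (side crop (240,345)) with no side force. On down.

Request:
play_rows(
  moves=[
    [[0, 0, 0], [0, 0.002, 0], 5],
    [[0, 0, 0], [0, 0.004, 0], 5],
    [[0, 0, 0], [0, 0.006, 0], 5],
    [[0, 0, 0], [0, 0.008, 0], 5],
    [[0, 0, 0], [0, 0.01, 0], 5],
  ],
)

```text
time: 10.75
ee_pos: [0.5158, -0.2059, 0.1355]
tcp_rot: [-90.0, 0.0, 78.2]
wrist_force: [0.4, -0.2, -1.3]
opening: 0.0168
```

Request:
play_rows(
  moves=[
    [[0, 0, 0], [0, 0.0005, 0], 5],
    [[0, 0, 0], [0, 0.001, 0], 5],
    [[0, 0, 0], [0, 0.0015, 0], 5],
    [[0, 0, 0], [0, 0.002, 0], 5],
    [[0, 0, 0], [0, 0.002, 0], 5],
  ],
)

```text
time: 11.25
ee_pos: [0.5159, -0.2059, 0.1337]
tcp_rot: [-90.0, -0.0, 78.2]
wrist_force: [0.9, 0.5, -1.6]
opening: 0.0169
```

Request:
play_rows(
  moves=[
    [[0, 0, 0], [0, 0.0004, 0], 5],
    [[0, 0, 0], [0, 0.0008, 0], 5],
    [[0, 0, 0], [0, 0.0012, 0], 5],
    [[0, 0, 0], [0, 0.0014, 0], 5],
    [[0, 0, 0], [0, 0.0014, 0], 5],
  ],
)

```text
time: 11.75
ee_pos: [0.5159, -0.2059, 0.1326]
tcp_rot: [-90.0, 0.0, 78.2]
wrist_force: [-0.7, 0.2, 1.9]
opening: 0.0171
```

The vertical force changed from -1.6 to +1.9 N at the predicted home height, so the shoulder has landed. I check before letting go.

Run:
```python
from h import *
from workcell import camera
import cv2
plan([.515,-.206,.1326],78)
L=[]
for n,(x,y) in (("side",(290,340)),("top",(430,190))):
    c=camera(n);im=c["img"][:,:,::-1]
    L.append(cv2.resize(im[y:y+130,x:x+100],None,fx=4,fy=4,interpolation=cv2.INTER_CUBIC))
cv2.imwrite("pics/10.png",np.hstack(L))
```

```text
t 11.75 q [-21.7553   4.8161   1.4835  86.6446   0.0029  -9.961 ] pos [ 0.5159 -0.2059  0.1326] [-90.023    0.0011  78.2057] F [-0.6944  0.1945  1.9355] open 0.017129159679022735
turn [ 0.023   0.2057 -0.0011] shift [-0.0003 -0.      0.0009]
```

View pics/10.png

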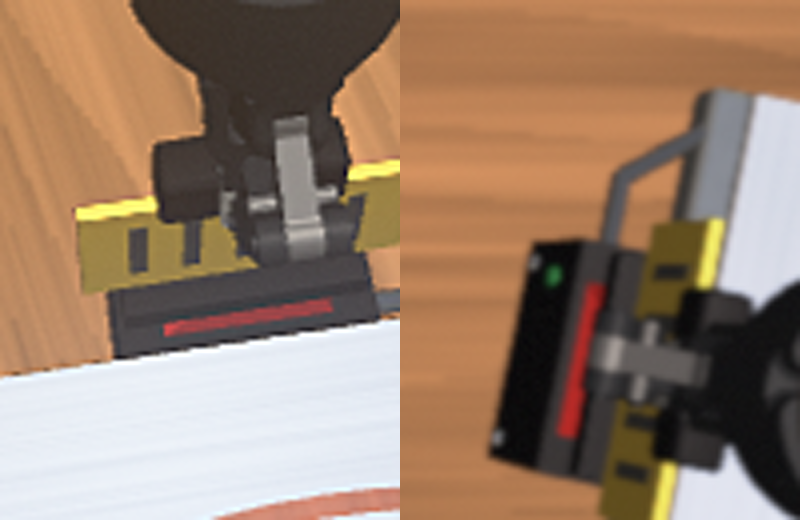

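The shoulder sits flush on the switch top (side crop (240,290)). I open the fingers, then withdraw straight up.

Request:
play_rows(
  moves=[
    [[0, 0, 0], [0, 0, 0], 30],
    [[0, 0, 0], [0, 0, 0], 45],
    [[0, 0, 0], [0, 0, 0], 60],
    [[0, 0, 0], [0, 0, 0], 60],
    [[0, 0, 0], [0, 0, 0], 60],
  ],
)

```text
time: 12.35
ee_pos: [0.5159, -0.2059, 0.1322]
tcp_rot: [-90.0, -0.0, 78.2]
wrist_force: [0.1, 0.0, -0.7]
opening: 0.0512
```

Request:
play_rows(
  moves=[
    [[0, 0, 0], [0, -0.01, 0], 60],
    [[0, 0, 0], [0, -0.03, 0], 60],
    [[0, 0, 0], [0, -0.06, 0], 60],
    [[0, 0, 0], [0, -0.1, 0], 60],
    [[0, 0, 0], [0, -0.13, 0], 60],
  ],
)

```text
time: 12.85
ee_pos: [0.5158, -0.2058, 0.2654]
tcp_rot: [-90.1, 0.0, 78.2]
wrist_force: [-0.6, 0.1, 0.9]
opening: 0.0511
```

Request:
play_rows(
  moves=[
    [[0, 0, 0], [0.03, -0.01, 0.02], 60],
    [[0, 0, 0], [0.06, -0.02, 0.05], 60],
    [[0, 0, 0], [0.09, -0.02, 0.09], 60],
    [[0, 0, 0], [0.1, -0.02, 0.11], 60],
    [[0, 0, 0], [0.1, -0.02, 0.12], 60],
  ],
)

```text
time: 13.35
ee_pos: [0.4177, -0.0822, 0.2838]
tcp_rot: [-90.1, -0.0, 78.3]
wrist_force: [-0.1, 0.7, 0.9]
opening: 0.0514
```

Run:
```python
from h import *
from workcell import camera
import cv2
plan([.515,-.206,.1326],78)
for n in ("side","top"):
    c=camera(n);pickle.dump(c,open(n+"11.pkl","wb"));im=c["img"][:,:,::-1]
    cv2.imwrite(f"pics/{n}11.png",im)
    x,y=(300,330) if n=="side" else (440,210)
    cv2.imwrite(f"pics/{n}11c.png",cv2.resize(im[y:y+110,x:x+110],None,fx=5,fy=5,interpolation=cv2.INTER_CUBIC))
```

```text
t 13.35 q [-11.1332  -9.5564   4.5495 103.9713   0.0069   0.5472] pos [ 0.4177 -0.0822  0.2838] [-90.1345  -0.0082  78.3196] F [-0.1452  0.716   0.9156] open 0.051419055259288894
turn [0.1345 0.3196 0.0086] shift [-0.1016  0.1515 -0.12  ]
```

View pics/side11.png

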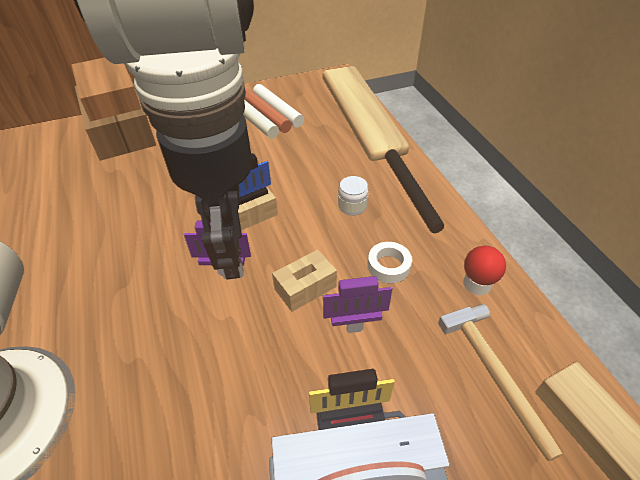

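View pics/side11c.png

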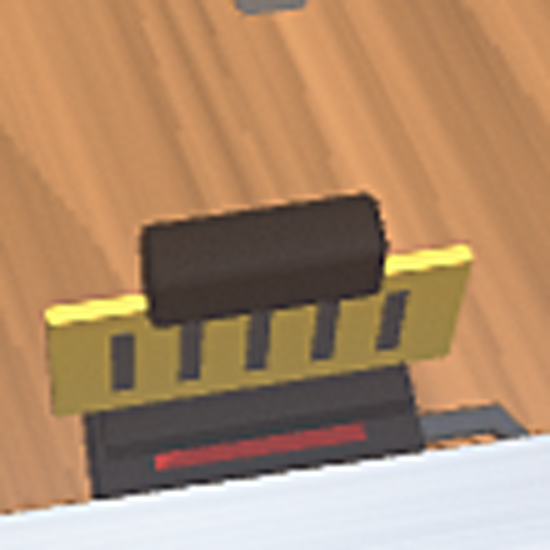

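View pics/top11.png

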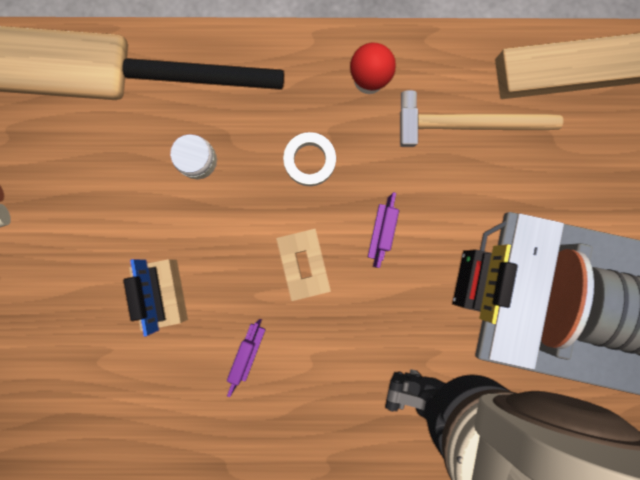

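Run:
```python
from h import *
from workcell import job_done
s=pickle.load(open("side11.pkl","rb"))
W=ray(s,np.array([(472,252),(46,316)])/5+np.array((300,330)),.148);d=W[0]-W[1]
print(W.mean(0),np.linalg.norm(d),np.degrees(np.arctan2(d[1],d[0])))
print(job_done())
```

```text
[ 0.51653777 -0.20557736  0.148     ] 0.11007873953642494 -11.634381468848977
the job is handed in; nothing more can be done
None
```

I lifted the yellow guard out of its stand and lowered its tongue straight into the interlock slot. I held it until the shoulder landed, at about 3.5 N of contact. Then I opened the gripper, withdrew upward and handed the job in at about 13.5 s; no verdict was reported.

**Last checks:**
- **Position:** with the arm clear, the side camera puts the guard at (0.5165, -0.2056), less than 1 mm from its own estimate of the slot mouth.
- **Angle:** the guard lies at -11.6°, against about -12° for the slot.
- **Fit:** it looks upright, with the shoulder flush on the switch. The panel length fits the home height to within 0.1 mm.
- **Bystanders:** the blue guard, the tin and the purple look-alikes sit where they were in the images.

**What disagreed:**
- During the descent the two cameras differed by about 3 mm on the slot offset. I split the difference, and the tongue went in with no noticeable side force.
- The fingertips looked about 15–25 mm farther back than the TCP description suggests, so I set the grasp height by eye.

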